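# Tip a standing book over into the labelling bay and push it against the stop

### The arm

A 7-joint arm with a two-finger parallel gripper is mounted at the origin on the work surface. World frame = base frame: x ahead of the robot, y to its left, z up, the work surface at z = 0. Lengths are in m, angles in rad, forces in N, time in s.
With the tool pointing down it reaches from about 0.425 to 0.925 m from the base axis. Payload 6.8 kg.
Tool frame: the origin (TCP) lies midway between the tips of the shut fingers; the grasp point (between the pads) lies 19 mm behind it (robot.pinch_z is the distance from the TCP to the grasp point, in m); z points along the fingers, y is the line along which they close (so a half turn about z gives the same grasp; the last joint's range is limited). The gripper opens to 88 mm and grips with 3 to 60 N. Pads are 20 mm wide; open, the fingers measure 115 mm over their backs; the gripper's body (75 mm by 178 mm) begins 61 mm behind the grasp point.
Start: joints at [1.109, 0.477, 0.022, 1.555, -0.011, 1.109, -0.083], TCP at [0.234, -0.633, 0.223] pointing down, gripper open.
Joint ranges: [-2.96, 2.96], [-0.34, 2.1], [-1.41, 1.46], [0.24, 2.44], [-1.37, 4.51], [0.17, 1.92], [-2.96, 2.96]. Speed limits (rad/s): [2.39, 2.39, 3.14, 3.14, 3.14, 3.14, 3.14].

### API

Orientations are given as a 3x3 rotation matrix whose columns are the frame's x, y, z axes.
In Python, from cell import get_obs, viewer, ticket, robot gives the robot as it stands.
- The arm moves only by the tool send_rows, never from a script. Its argument "moves" is a list of rows, each an object of numbers: "x", "y", "z": the shift along the tool's x, y, z in units of 30 mm (1.0 is 30 mm); "rx", "ry", "rz": the turn, a rotation vector about the tool's x, y, z in units of 5 degrees (1.0 is 5 degrees); "hand": the gripper command: -1 is fully open, 1 is shut, values between are in proportion. A call has 1 to 8 rows; each row shifts and turns the commanded pose from where the row before left it, along the tool's axes as they then stand; what a row does not reach is not made up. A row lasts 1/10 s, in which the tool goes at most 50 mm and 8.59 degrees, less where a joint would pass 70% of its speed; a pose out of reach is approached as far as the arm can. A call is refused whole if a number of a shift passes 1 or a number of a turn 1, either way. A call with a gripper value outside its range is refused whole. The fingers move at their own pace and stop on an object; "newtons" is the grip in N (left out, the last holds). Time passes only in rows, so rows that do not move let the fingers close. It gives the time, the measured TCP pose, the force, the opening and the grip force at its end, in the units of the state.
- get_obs(): the state, without advancing time (a new reading comes with each control period).
- viewer.capture(name): name is "scene" or "top" or "wrist"; returns a dict with "pixels" (384x512x3 uint8, red, green, blue), "mtx" (3x3 intrinsics, pixels), "R" (3x3) and "t" (3): a world point X has camera coordinates R X + t. Camera axes: x right, y down, z forward; pixel columns grow to the right and rows downward; lengths in m; the calibration is good to about 2 mm. A picture is of the moment at which its call begins. There is no depth.
- ticket.job_done(): hands the job in; it is judged then, once.
The state is a dict: "time_s": time; "joint_positions": joint angles; "joint_velocities": joint speeds; "effort": joint torques, N m; "position": TCP position; "tcp_rot": TCP orientation; "force": force on the tool from outside, world axes, zero at the start; "torque": the same for the moment, N m; "grip_width": finger opening in m; "grip_force": force on a finger pad.
Only numpy, scipy, OpenCV 4.12 (cv2) and the standard library are available. Lean on these libraries where they do the work, as an engineer would, in place of code of your own. Each camera call takes 0.05 s, during which the arm holds its last target. There are 200 camera calls.

### The job

The thick hardback standing at one end of the taped bay has to lie flat for its price label. Push it over with the fingertips so that it falls flat inside the taped bay, and push it until its long edge is flush against the metal stop strip, still between the tape lines; then take the hand away. Do not grip or lift the book, and leave the standing paperback and everything else where it is.

Things in the scene. Friction and masses are not known exactly. Their poses are not given: they have to be found in the camera images.
- mat: Fixed dark rubber labelling mat, 280 (x) x 460 (y) x 3 mm. Origin on its underside, at table height; in its own frame it spans x -145 to +135, y -230 to +230 mm. Its x axis points from the robot's side towards the metal stop strip, y runs along the strip, z up.
- bay_centre (a point): Centre of the taped bay on the mat's top; axes as the mat's. The bay is 320 mm along y and 215 mm along x: flat white tape 12 mm wide marks its two ends (inner edges 160 mm to either side of this point) and its side towards the robot (inner edge 107.5 mm from this point); the stop strip is the fourth side.
- stop_face (a point): Middle of the foot of the stop strip's face that looks towards the robot, on the mat's top; axes as the mat's. The strip is a fixed steel bar 14 mm thick, 20 mm high above the mat, 344 mm long; the face lies 107.5 mm beyond the bay's centre.
- hardback: Thick hardback, rigid, 190 mm tall, 130 wide (x; spine at -65, fore edge at +65 towards the stop strip, 30-55 mm away), 36 thick (y), about 0.3 to 0.6 kg, standing free on the mat at either y end of the bay, turned up to 5 degrees. Origin: centre of its foot; z to its head. Pushed above 3/4 of its height it tips over its foot edge once the top has moved about 40 mm, then falls by itself; pushed low it slides.
- book_centre (a point): Centre of the hardback, 95 mm from its foot; lying flat it is 18 mm above the mat.
- fore_foot (a point): Foot end of the hardback's fore edge (mid thickness).
- fore_head (a point): Head end of the hardback's fore edge (mid thickness).
- spine_foot (a point): Foot end of the hardback's spine (mid thickness).
- spine_head (a point): Head end of the hardback's spine (mid thickness).
- paperback: Bystander: thinner and lower paperback, 165 mm tall, 110 mm wide (x), 22 mm thick (y), standing at the other end of the bay. Origin: centre of its foot, z up.
- label_roll: Bystander: paper label roll lying flat, 76 mm across, 32 mm high, behind the stop strip. Origin: centre of its underside.
- glue_stick: Bystander: upright glue stick, 27 mm across, 90 mm tall, behind the stop strip. Origin: centre of its underside.
- eraser: Bystander: white eraser, 55 x 22 x 14 mm, on the table between the robot and the mat. Origin: centre of its underside.
- mug: Bystander: white mug, 80 mm across, 90 mm tall, at the right. Origin: centre of its underside.
- atlas: Bystander: large thin book lying flat at the left, 170 x 230 x 22 mm. Origin: centre of its underside.
- tape_dispenser: Bystander: black desk tape dispenser at the left, 140 x 55 mm, 89 mm high. Origin: centre of its underside.
Things that resemble listed ones, but are neither listed nor needed, are in the scene too. Leave any yellow look-alike of the hardback alone.

How it is judged:
On the way:
1. the hardback lies flat on the mat inside the taped bay (angle between hardback's own z axis and vertical between 1.48 and 1.66 rad and angle between hardback's own x axis and vertical between 1.48 and 1.66 rad and z of book_centre in the frame of mat between 0.015 and 0.028 m and y of fore_foot in the frame of mat between -0.165 and 0.165 m and y of fore_head in the frame of mat between -0.165 and 0.165 m and y of spine_foot in the frame of mat between -0.165 and 0.165 m and y of spine_head in the frame of mat between -0.165 and 0.165 m and x of each of fore_foot, fore_head, spine_foot, spine_head in the frame of mat above -0.12 m), for 0.2 s.
At the end, for the whole second after the job is handed in: The hardback lies flat on the mat (within 5 degrees), both ends of its fore edge within 5 mm of the stop strip, its whole length between the two end tapes (5 mm over the tape's inner edge allowed), at rest; the paperback still stands within 25 mm of its place (angle between hardback's own z axis and vertical between 1.48 and 1.66 rad and angle between hardback's own x axis and vertical between 1.48 and 1.66 rad and z of book_centre in the frame of mat between 0.015 and 0.028 m and y of fore_foot in the frame of mat between -0.165 and 0.165 m and y of fore_head in the frame of mat between -0.165 and 0.165 m and y of spine_foot in the frame of mat between -0.165 and 0.165 m and y of spine_head in the frame of mat between -0.165 and 0.165 m and x of each of fore_foot, fore_head in the frame of mat above 0.095 m and linear speed of hardback below 0.02 m/s and angular speed of hardback below 0.1 rad/s and angle between paperback's own z axis and vertical below 0.1 rad and distance of paperback from where it was at the start of the episode below 0.025 m); the robot touches nothing.
It fails at once if the hardback is lifted: its foot rises more than 12 mm off the mat while upright, or more than 45 mm above the table at all (height (world z) of hardback above 0.045 m or (height (world z) of hardback above 0.015 m and angle between hardback's own z axis and vertical below 0.15 rad)).
It fails at once if the paperback is knocked (tilted over 17 degrees or moved over 25 mm) (angle between paperback's own z axis and vertical above 0.3 rad or distance of paperback from where it was at the start of the episode above 0.025 m).
It fails at once if another bystander is moved more than 30 mm (distance of any of label_roll, glue_stick, eraser, mug, atlas, tape_dispenser from where it was at the start of the episode above 0.03 m).
It also fails if it takes over 54 s, if anything falls off the work surface, if the arm or the gripper's body presses on something with over 40 N, if the wrist force passes 120 N, or if a joint passes its speed limit or range.

## Working session

There is one attempt and no reset: what is moved stays moved. The work goes in short steps, Python scripts to look and compute and a tool call to move; the robot and the scene stay as the last step left them, time stands still between calls to the robot, and variables do not carry over. Pictures are saved under pics/ and viewed, at most 10 in all, crops included, and the job is handed in when it is done.

Besides the shell and the picture viewer there is one more tool, called by a JSON object that holds its "name" and its "arguments", one argument or row to a line. send_rows: Moves the arm, as the interface text tells. Its arguments: {"type":"object","properties":{"moves":{"type":"array","items":{"type":"object","properties":{"x":{"type":"number"},"y":{"type":"number"},"z":{"type":"number"},"rx":{"type":"number"},"ry":{"type":"number"},"rz":{"type":"number"},"hand":{"type":"number"}}}},"newtons":{"type":"number"}},"required":["moves"]}

```bash
mkdir -p pics; cat > h.py <<'E'
import numpy as np, cv2
from cell import get_obs, viewer, ticket, robot
def cap(n,f=None):
    c=viewer.capture(n)
    if f: cv2.imwrite('pics/'+f,cv2.cvtColor(c['pixels'],cv2.COLOR_RGB2BGR))
    return c
def ray(c,u,v,z):
    R,t=np.array(c['R']),np.array(c['t']); o=-R.T@t
    d=R.T@np.linalg.solve(np.array(c['mtx']),[u,v,1.]); return o+d*(z-o[2])/d[2]
def proj(c,X):
    p=np.array(c['mtx'])@(np.array(c['R'])@np.array(X)+np.array(c['t'])); return p[:2]/p[2]
E
python3 - <<'E'
from h import *
import pickle
d={n:cap(n,n+'0.png') for n in('scene','top')}
pickle.dump(d,open('d0.pkl','wb'))
for n in d: print(n,(-np.array(d[n]['R']).T@d[n]['t']).round(3))
o=get_obs();print(o['time_s'],o['position'],np.array(o['tcp_rot']).round(3))
E
```

```text
scene [ 1.192 -0.551  0.773]
top [0.286 0.033 1.48 ]
0.1 [ 0.23361756 -0.63274147  0.22180128] [[ 0.938  0.346 -0.001]
 [ 0.346 -0.938  0.001]
 [-0.    -0.002 -1.   ]]
```

View pics/scene0.png

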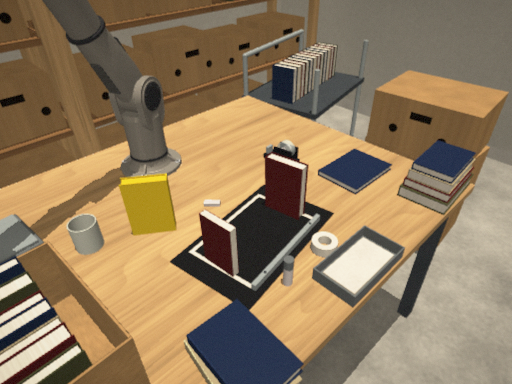

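View pics/top0.png

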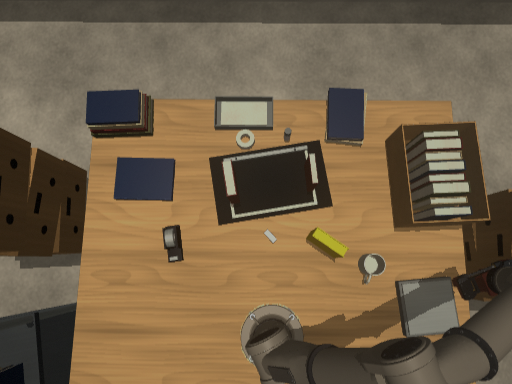

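The scene view shows two dark-red books standing on the mat: one at (285,185), which looks taller and thicker, and one at (218,243). The yellow look-alike is at (150,203). In the top view the candidates are at (230,180) and (313,170), and the first fits "thick, 190 mm tall". I'll confirm with an enlarged crop.

```bash
python3 - <<'E'
from h import *
import pickle
d=pickle.load(open('d0.pkl','rb'))
a=cv2.imread('pics/top0.png')[136:228,204:336]; b=cv2.imread('pics/scene0.png')[145:300,170:340]
A=cv2.resize(a,None,fx=4,fy=4,interpolation=cv2.INTER_CUBIC)[:368]; B=cv2.resize(b,None,fx=1.58,fy=2.37,interpolation=cv2.INTER_CUBIC)
h=368; B=cv2.resize(b,(268,h)); cv2.imwrite('pics/crop.png',np.hstack([A,B]))
c=d['top'];im=cv2.imread('pics/top0.png')
# mat: dark pixels
m=((im.max(2)<45)*255).astype('uint8'); m[:136]=0;m[228:]=0;m[:,:204]=0;m[:,336:]=0
m=cv2.morphologyEx(m,cv2.MORPH_CLOSE,np.ones((9,9)))
cn=max(cv2.findContours(m,0,2)[0],key=cv2.contourArea)
bx=cv2.boxPoints(cv2.minAreaRect(cn)); 
P=np.array([ray(c,*p,.003) for p in bx]);print(bx,P.round(3),P.mean(0))
print([np.linalg.norm(P[i]-P[i-1]).round(3) for i in range(4)])
E
```

```text
[[208.58969 158.00874]
 [320.20874 139.62444]
 [331.0092  205.1985 ]
 [219.39014 223.58281]] [[ 0.689  0.259  0.003]
 [ 0.771 -0.198  0.003]
 [ 0.499 -0.236  0.003]
 [ 0.422  0.207  0.003]] [0.59511089 0.00798714 0.003     ]
[np.float64(0.273), np.float64(0.464), np.float64(0.275), np.float64(0.449)]
```

View pics/crop.png

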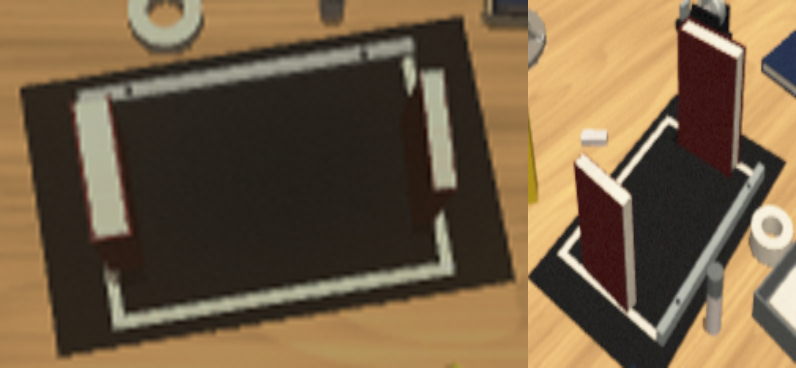

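The crop confirms it. The left book, at crop (75–130, 95–240), is thicker and taller, so it is the hardback. The right one, at (425–455, 70–190), is the paperback.

```bash
cat > fr.py <<'E'
from h import *
import pickle
d=pickle.load(open('d0.pkl','rb'));c=d['top']
q=lambda u,v,z: ray(c,u/4+204-.4,v/4+136-.4,z)
E
python3 - <<'E'
from fr import *
M=np.array([q(*p,.003) for p in[(20,90),(463,17),(514,277),(59,355)]])
print(M.round(3),[np.linalg.norm(M[i]-M[i-1]).round(3) for i in range(4)])
ex=(M[0]+M[1]-M[2]-M[3]);ey=(M[0]+M[3]-M[1]-M[2])
print('yaw',np.arctan2(ex[1],ex[0]),np.arctan2(-ey[0],ey[1]))
yaw=np.arctan2(-ey[0],ey[1]);X=np.array([np.cos(yaw),np.sin(yaw),0]);Y=np.array([-X[1],X[0],0])
O=M.mean(0)+.005*X; print('O',O)
f=lambda p:np.round([X@(p-O),Y@(p-O)],3)
for n,ps,z in[('hb',[(75,97),(108,93),(131,235),(95,241)],.193),('pb',[(423,72),(443,68),(456,188),(434,190)],.168),('strip',[(78,92),(413,39),(413,53),(78,102)],.023),('tape',[(120,314),(446,262)],.003)]:
  P=[q(*p,z) for p in ps];print(n,np.round(P,3)[:,:2].tolist(),[f(p) for p in P],f(np.mean(P,0)))
E
```

```text
[[ 0.689  0.259  0.003]
 [ 0.77  -0.195  0.003]
 [ 0.5   -0.24   0.003]
 [ 0.419  0.211  0.003]] [np.float64(0.275), np.float64(0.461), np.float64(0.273), np.float64(0.459)]
yaw 0.17167902340677313 0.17805438283877964
O [0.59927914 0.00965909 0.003     ]
hb [[0.631, 0.181], [0.635, 0.151], [0.507, 0.128], [0.501, 0.16]] [array([0.061, 0.163]), array([0.06 , 0.133]), array([-0.07 ,  0.133]), array([-0.07 ,  0.165])] [-0.005  0.149]
pb [[0.663, -0.132], [0.667, -0.15], [0.556, -0.16], [0.554, -0.14]] [array([ 0.038, -0.151]), array([ 0.039, -0.169]), array([-0.072, -0.159]), array([-0.071, -0.139])] [-0.017 -0.155]
strip [[0.682, 0.197], [0.74, -0.141], [0.725, -0.14], [0.671, 0.197]] [array([0.114, 0.17 ]), array([ 0.112, -0.173]), array([ 0.097, -0.17 ]), array([0.104, 0.172])] [ 0.107 -0.   ]
tape [[0.46, 0.152], [0.515, -0.173]] [array([-0.112,  0.164]), array([-0.115, -0.165])] [-0.114 -0.   ]
```

{"name": "send_rows", "arguments": {
  "moves": [
    {"z": -1,"rz": 0.7,"hand": 1},
    {"z": -1,"rz": 0.7,"hand": 1},
    {"rz": 0.6,"hand": 1},
    {"x": 0.55,"y": -1,"hand": 1},
    {"x": 0.55,"y": -1,"hand": 1},
    {"x": 0.55,"y": -1,"hand": 1},
    {"x": 0.55,"y": -1,"hand": 1},
    {"x": 0.55,"y": -1,"hand": 1}
  ]
}}

```text
$.moves[0]: bad value
```

{"name": "send_rows", "arguments": {
  "moves": [
    {"x": 0.55,"y": -1,"hand": 1},
    {"x": 0.55,"y": -1,"hand": 1},
    {"x": 0.55,"y": -1,"hand": 1},
    {"x": 0.55,"y": -1,"hand": 1},
    {"x": 0.55,"y": -1,"hand": 1},
    {"x": 0.55,"y": -1,"hand": 1},
    {"x": 0.55,"y": -1,"hand": 1},
    {"x": 0.55,"y": -1,"hand": 1}
  ]
}}

```text
$.moves[0]: bad value
```

{"name": "send_rows", "arguments": {
  "moves": [
    {"x": 0.6,"y": -1,"hand": 1},
    {"x": 0.6,"y": -1,"hand": 1},
    {"x": 0.6,"y": -1,"hand": 1},
    {"x": 0.6,"y": -1,"hand": 1},
    {"x": 0.6,"y": -1,"hand": 1},
    {"x": 0.6,"y": -1,"hand": 1},
    {"x": 0.6,"y": -1,"hand": 1},
    {"x": 0.6,"y": -1,"hand": 1}
  ]
}}

```text
$.moves[0]: bad value
```

{"name": "send_rows", "arguments": {
  "moves": [
    {"x": 0,"y": 0,"z": -1,"rx": 0,"ry": 0,"rz": 0.7,"hand": 1},
    {"x": 0,"y": 0,"z": -1,"rx": 0,"ry": 0,"rz": 0.7,"hand": 1},
    {"x": 0,"y": 0,"z": 0,"rx": 0,"ry": 0,"rz": 0.6,"hand": 1}
  ]
}}

```text
time_s: 0.4
position: [0.2346, -0.6351, 0.287]
tcp_rot: [[0.984, 0.176, 0.003], [0.176, -0.984, -0.006], [0.002, 0.006, -1.0]]
force: [-0.2, -0.6, 0.0]
grip_width: 0.0676
grip_force: 0.0
```

{"name": "send_rows", "arguments": {
  "moves": [
    {"x": 0.6,"y": -1,"z": 0,"rx": 0,"ry": 0,"rz": 0,"hand": 1},
    {"x": 0.6,"y": -1,"z": 0,"rx": 0,"ry": 0,"rz": 0,"hand": 1},
    {"x": 0.6,"y": -1,"z": 0,"rx": 0,"ry": 0,"rz": 0,"hand": 1},
    {"x": 0.6,"y": -1,"z": 0,"rx": 0,"ry": 0,"rz": 0,"hand": 1},
    {"x": 0.6,"y": -1,"z": 0,"rx": 0,"ry": 0,"rz": 0,"hand": 1},
    {"x": 0.6,"y": -1,"z": 0,"rx": 0,"ry": 0,"rz": 0,"hand": 1},
    {"x": 0.6,"y": -1,"z": 0,"rx": 0,"ry": 0,"rz": 0,"hand": 1},
    {"x": 0.6,"y": -1,"z": 0,"rx": 0,"ry": 0,"rz": 0,"hand": 1}
  ]
}}

```text
time_s: 1.2
position: [0.3329, -0.3698, 0.2824]
tcp_rot: [[0.984, 0.178, -0.0], [0.178, -0.984, 0.0], [-0.0, -0.0, -1.0]]
force: [0.9, -0.1, 0.2]
grip_width: 0.0035
grip_force: 0.0
```

{"name": "send_rows", "arguments": {
  "moves": [
    {"x": 0.6,"y": -1,"z": 0,"rx": 0,"ry": 0,"rz": 0,"hand": 1},
    {"x": 0.6,"y": -1,"z": 0,"rx": 0,"ry": 0,"rz": 0,"hand": 1},
    {"x": 0.6,"y": -1,"z": 0,"rx": 0,"ry": 0,"rz": 0,"hand": 1},
    {"x": 0.6,"y": -1,"z": 0,"rx": 0,"ry": 0,"rz": 0,"hand": 1},
    {"x": 0.6,"y": -1,"z": 0,"rx": 0,"ry": 0,"rz": 0,"hand": 1},
    {"x": 0.6,"y": -1,"z": 0,"rx": 0,"ry": 0,"rz": 0,"hand": 1},
    {"x": 0.6,"y": -1,"z": 0,"rx": 0,"ry": 0,"rz": 0,"hand": 1},
    {"x": 0.6,"y": -1,"z": 0,"rx": 0,"ry": 0,"rz": 0,"hand": 1}
  ]
}}

```text
time_s: 2.0
position: [0.4317, -0.1082, 0.2825]
tcp_rot: [[0.984, 0.178, -0.0], [0.178, -0.984, -0.0], [-0.0, 0.0, -1.0]]
force: [0.4, -0.1, 0.4]
grip_width: 0.0003
grip_force: 0.0
```

{"name": "send_rows", "arguments": {
  "moves": [
    {"x": 0.6,"y": -1,"z": 0,"rx": 0,"ry": 0,"rz": 0,"hand": 1},
    {"x": 0.6,"y": -1,"z": 0,"rx": 0,"ry": 0,"rz": 0,"hand": 1},
    {"x": 0.6,"y": -1,"z": 0,"rx": 0,"ry": 0,"rz": 0,"hand": 1},
    {"x": 0.6,"y": -1,"z": 0,"rx": 0,"ry": 0,"rz": 0,"hand": 1},
    {"x": 0.6,"y": -1,"z": 0,"rx": 0,"ry": 0,"rz": 0,"hand": 1},
    {"x": 0.6,"y": -1,"z": 0,"rx": 0,"ry": 0,"rz": 0,"hand": 1},
    {"x": 0.6,"y": -1,"z": 0,"rx": 0,"ry": 0,"rz": 0,"hand": 1},
    {"x": 0.6,"y": -1,"z": 0,"rx": 0,"ry": 0,"rz": 0,"hand": 1}
  ]
}}

```text
time_s: 2.8
position: [0.5307, 0.1534, 0.2823]
tcp_rot: [[0.984, 0.178, -0.001], [0.178, -0.984, -0.0], [-0.001, 0.0, -1.0]]
force: [0.3, 0.2, 0.9]
grip_width: 0.0003
grip_force: 0.0
```

{"name": "send_rows", "arguments": {
  "moves": [
    {"x": 0.4,"y": -1,"z": 0,"rx": 0,"ry": 0,"rz": 0,"hand": 1},
    {"x": 0.4,"y": -1,"z": 0,"rx": 0,"ry": 0,"rz": 0,"hand": 1},
    {"x": 0.4,"y": -0.6,"z": 0,"rx": 0,"ry": 0,"rz": 0,"hand": 1},
    {"x": 0,"y": 0,"z": 0,"rx": 0,"ry": 0,"rz": 0,"hand": 1}
  ]
}}

```text
time_s: 3.2
position: [0.5516, 0.2388, 0.282]
tcp_rot: [[0.983, 0.183, -0.001], [0.183, -0.983, 0.002], [-0.001, -0.002, -1.0]]
force: [-0.5, 0.1, 0.3]
grip_width: 0.0005
grip_force: 0.0
```

```bash
python3 - <<'E'
from h import *
import pickle
c=cap('wrist','w1.png');pickle.dump(c,open('w1.pkl','wb'))
print(get_obs()['position'])
E
```

```text
[0.55166669 0.23646805 0.28198457]
```

View pics/w1.png

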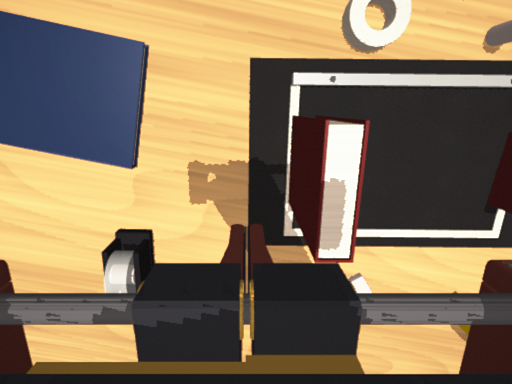

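```bash
cat >> h.py <<'E'
yaw=.175;X=np.array([np.cos(yaw),np.sin(yaw),0]);Y=np.array([-X[1],X[0],0]);O=np.array([.599,.010,.003])
f=lambda p:np.round([X@(np.array(p)-O),Y@(np.array(p)-O)],3)
E
python3 - <<'E'
from h import *
import pickle
c=pickle.load(open('w1.pkl','rb'))
for p,z in[((325,119),.193),((369,121),.193),((355,261),.193),((318,261),.193),((292,117),.003),((287,205),.003),((293,85),.023),((511,88),.023),((284,235),.003),((249,58),.003),((251,190),.003)]: print(p,f(ray(c,*p,z)))
print(f(get_obs()['position']))
E
```

```text
(325, 119) [0.061 0.17 ]
(369, 121) [0.06  0.134]
(355, 261) [-0.068  0.131]
(318, 261) [-0.068  0.166]
(292, 117) [0.058 0.169]
(287, 205) [-0.075  0.17 ]
(293, 85) [0.099 0.173]
(511, 88) [ 0.098 -0.118]
(284, 235) [-0.126  0.172]
(249, 58) [0.135 0.232]
(251, 190) [-0.052  0.226]
[-0.007  0.231]
```

{"name": "send_rows", "arguments": {
  "moves": [
    {"x": 0,"y": 0,"z": 1,"rx": 0,"ry": 0,"rz": 0,"hand": 1},
    {"x": 0,"y": 0,"z": 1,"rx": 0,"ry": 0,"rz": 0,"hand": 1},
    {"x": 0,"y": 0,"z": 1,"rx": 0,"ry": 0,"rz": 0,"hand": 1},
    {"x": 0,"y": 0,"z": 1,"rx": 0,"ry": 0,"rz": 0,"hand": 1},
    {"x": 0.1,"y": 0.6,"z": 0,"rx": 0,"ry": 0,"rz": 0,"hand": 1},
    {"x": 0,"y": 0.5,"z": 0,"rx": 0,"ry": 0,"rz": 0,"hand": 1},
    {"x": 0,"y": 0.3,"z": 0,"rx": 0,"ry": 0,"rz": 0,"hand": 1}
  ]
}}

```text
time_s: 3.95
position: [0.5633, 0.1915, 0.163]
tcp_rot: [[0.985, 0.175, 0.001], [0.175, -0.985, -0.001], [0.0, 0.001, -1.0]]
force: [-0.4, 0.5, 1.4]
grip_width: 0.0006
grip_force: 0.0
```

{"name": "send_rows", "arguments": {
  "moves": [
    {"x": 0,"y": 0.3,"z": 0,"rx": 0,"ry": 0,"rz": 0,"hand": 1},
    {"x": 0,"y": 0.3,"z": 0,"rx": 0,"ry": 0,"rz": 0,"hand": 1},
    {"x": 0,"y": 0.3,"z": 0,"rx": 0,"ry": 0,"rz": 0,"hand": 1}
  ]
}}

```text
time_s: 4.25
position: [0.5676, 0.1677, 0.1633]
tcp_rot: [[0.984, 0.179, 0.001], [0.179, -0.984, 0.0], [0.001, -0.0, -1.0]]
force: [0.1, 0.0, 0.3]
grip_width: 0.0007
grip_force: 0.1
```

```bash
python3 - <<'E'
from h import *
c=cap('wrist','w2.png')
o=get_obs();print(f(o['position']),o['position'],o['force'])
s=cap('scene','s2.png')
cv2.imwrite('pics/v2.png',cv2.resize(np.hstack([cv2.imread('pics/w2.png'),cv2.imread('pics/s2.png')[110:330,150:400].repeat(2,0).repeat(2,1)[:384]]),(800,304)))
E
```

```text
[-0.003  0.159] [0.56805889 0.16560151 0.16297846] [ 0.26581003 -1.29058637 -0.66022683]
```

View pics/v2.png

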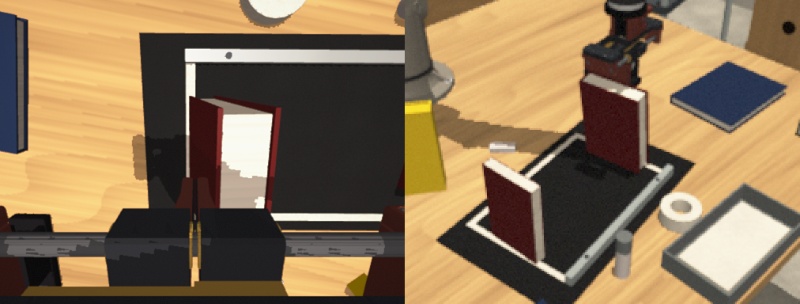

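The wrist view (left half) and the scene view (right half) show the fingers against the outer face near the top. The book seems to be starting to lean inward, so I'll keep pushing.

{"name": "send_rows", "arguments": {
  "moves": [
    {"x": 0,"y": 0.3,"z": 0,"rx": 0,"ry": 0,"rz": 0,"hand": 1},
    {"x": 0,"y": 0.3,"z": 0,"rx": 0,"ry": 0,"rz": 0,"hand": 1},
    {"x": 0,"y": 0.3,"z": 0,"rx": 0,"ry": 0,"rz": 0,"hand": 1},
    {"x": 0,"y": 0.3,"z": 0,"rx": 0,"ry": 0,"rz": 0,"hand": 1}
  ]
}}

```text
time_s: 4.75
position: [0.5739, 0.1317, 0.1626]
tcp_rot: [[0.984, 0.178, -0.0], [0.178, -0.984, -0.0], [-0.0, 0.0, -1.0]]
force: [0.1, 0.3, 0.3]
grip_width: 0.0004
grip_force: 0.0
```

```bash
python3 - <<'E'
from h import *
c=cap('wrist','w3.png')
o=get_obs();print(f(o['position']),o['position'],o['force'])
s=cap('scene','s3.png')
cv2.imwrite('pics/v3.png',cv2.resize(np.hstack([cv2.imread('pics/w3.png'),cv2.imread('pics/s3.png')[110:330,150:400].repeat(2,0).repeat(2,1)[:384]]),(800,304)))
E
```

```text
[-0.003  0.122] [0.57439025 0.12963725 0.16245063] [ 0.42973144 -1.04154531 -0.09625269]
```

View pics/v3.png

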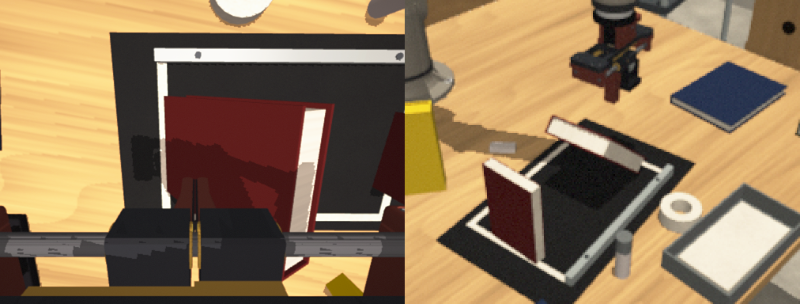

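The pictures catch the book falling freely towards the bay's middle. I'll move the hand up and to the robot side while it settles, then look.

{"name": "send_rows", "arguments": {
  "moves": [
    {"x": 0,"y": 0,"z": -0.5,"rx": 0,"ry": 0,"rz": 0,"hand": 1},
    {"x": -0.8,"y": 0,"z": 0,"rx": 0,"ry": 0,"rz": 0,"hand": 0.2},
    {"x": -0.9,"y": 0.7,"z": 0,"rx": 0,"ry": 0,"rz": 0,"hand": -0.6},
    {"x": -0.9,"y": 0.7,"z": 0,"rx": 0,"ry": 0,"rz": 0,"hand": -0.6},
    {"x": -0.9,"y": 0.7,"z": 0,"rx": 0,"ry": 0,"rz": 0,"hand": -0.6},
    {"x": 0,"y": 0.8,"z": 0,"rx": 0,"ry": 0,"rz": 0,"hand": -0.6},
    {"x": 0,"y": 0,"z": 0,"rx": 0,"ry": 0,"rz": 0,"hand": -0.6}
  ]
}}

```text
time_s: 5.55
position: [0.4863, 0.0255, 0.1788]
tcp_rot: [[0.985, 0.174, 0.001], [0.174, -0.985, -0.002], [0.001, 0.002, -1.0]]
force: [0.7, -0.3, -0.1]
grip_width: 0.0451
grip_force: 0.0
```

```bash
python3 - <<'E'
from h import *
import pickle
c=cap('wrist','w4.png')
t=cap('top','t4.png');pickle.dump((c,t),open('4.pkl','wb'))
o=get_obs();print(f(o['position']),o['position'],o['force'],o['grip_width'])
cv2.imwrite('pics/v4.png',np.hstack([cv2.imread('pics/w4.png')[:,:440],cv2.imread('pics/t4.png')[136:232,210:330-30].repeat(4,0).repeat(4,1)]))
E
```

```text
[-0.107  0.038] [0.48658607 0.02897856 0.17868474] [ 0.04774822  0.02997373 -0.25681658] 0.05285126256784987
```

View pics/v4.png

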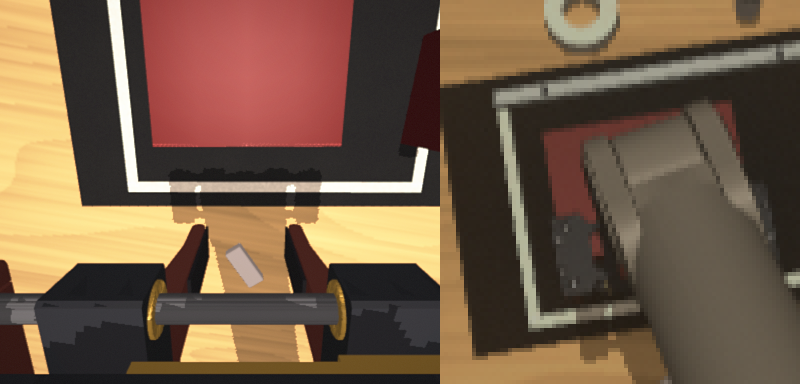

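The wrist view shows the book lying flat and square, with its spine edge running from (152,146) to (341,146). I'll measure that.

```bash
python3 - <<'E'
from h import *
import pickle
c,t=pickle.load(open('4.pkl','rb'))
for p in[(152,146),(341,146)]: print(f(ray(c,*p,.039)))
for p in[(543,132),(733,102)]: print('top',f(ray(t,210+(p[0]-440)/4-.4,136+p[1]/4-.4,.039)))
print('eraser',f(ray(c,243,266,.014)))
E
```

```text
[-0.069  0.13 ]
[-0.069 -0.061]
top [0.061 0.127]
top [ 0.06  -0.064]
eraser [-0.218  0.038]
```

{"name": "send_rows", "arguments": {
  "moves": [
    {"x": 0,"y": 0,"z": 1,"rx": 0,"ry": 0,"rz": 0,"hand": -0.6},
    {"x": 0,"y": 0,"z": 1,"rx": 0,"ry": 0,"rz": 0,"hand": -0.6},
    {"x": 0,"y": 0,"z": 1,"rx": 0,"ry": 0,"rz": 0,"hand": -0.6},
    {"x": 0,"y": 0,"z": 1,"rx": 0,"ry": 0,"rz": 0,"hand": -0.6},
    {"x": 0,"y": 0,"z": 1,"rx": 0,"ry": 0,"rz": 0,"hand": -0.6},
    {"x": 0,"y": 0,"z": 0.3,"rx": 0,"ry": 0,"rz": 0,"hand": -0.6},
    {"x": 0.4,"y": 0,"z": 0,"rx": 0,"ry": 0,"rz": 0,"hand": -0.6},
    {"x": 0.3,"y": 0,"z": 0,"rx": 0,"ry": 0,"rz": 0,"hand": -0.6}
  ]
}}

```text
time_s: 6.45
position: [0.509, 0.0334, 0.0199]
tcp_rot: [[0.984, 0.179, 0.002], [0.179, -0.984, 0.001], [0.003, -0.0, -1.0]]
force: [1.5, -0.7, -1.0]
grip_width: 0.0699
grip_force: 0.0
```

{"name": "send_rows", "arguments": {
  "moves": [
    {"x": 0.3,"y": 0,"z": 0,"rx": 0,"ry": 0,"rz": 0,"hand": -0.6},
    {"x": 0.3,"y": 0,"z": 0,"rx": 0,"ry": 0,"rz": 0,"hand": -0.6},
    {"x": 0.3,"y": 0,"z": 0,"rx": 0,"ry": 0,"rz": 0,"hand": -0.6},
    {"x": 0.3,"y": 0,"z": 0,"rx": 0,"ry": 0,"rz": 0,"hand": -0.6}
  ]
}}

```text
time_s: 6.85
position: [0.5425, 0.0383, 0.019]
tcp_rot: [[0.984, 0.178, -0.0], [0.178, -0.984, -0.0], [-0.0, 0.0, -1.0]]
force: [-5.1, -0.9, 3.3]
grip_width: 0.0705
grip_force: 2.2
```

{"name": "send_rows", "arguments": {
  "moves": [
    {"x": 0.2,"y": 0,"z": 0,"rx": 0,"ry": 0,"rz": 0,"hand": -0.6},
    {"x": 0.15,"y": 0,"z": 0,"rx": 0,"ry": 0,"rz": 0,"hand": -0.6},
    {"x": 0,"y": 0,"z": 0,"rx": 0,"ry": 0,"rz": 0,"hand": -0.6}
  ]
}}

```text
time_s: 7.15
position: [0.5523, 0.0404, 0.0185]
tcp_rot: [[0.984, 0.178, -0.001], [0.178, -0.984, -0.0], [-0.001, -0.0, -1.0]]
force: [-4.7, -0.8, 3.1]
grip_width: 0.0707
grip_force: 2.0
```

{"name": "send_rows", "arguments": {
  "moves": [
    {"x": 0.1,"y": 0,"z": 0,"rx": 0,"ry": 0,"rz": 0,"hand": -0.6},
    {"x": 0.1,"y": 0,"z": 0,"rx": 0,"ry": 0,"rz": 0,"hand": -0.6},
    {"x": 0,"y": 0,"z": 0,"rx": 0,"ry": 0,"rz": 0,"hand": -0.6}
  ]
}}

```text
time_s: 7.45
position: [0.5524, 0.0402, 0.0175]
tcp_rot: [[0.984, 0.177, -0.011], [0.177, -0.984, -0.003], [-0.012, 0.001, -1.0]]
force: [-16.1, -2.7, 13.1]
grip_width: 0.0703
grip_force: 8.9
```

The force jumped to 16 N with no further travel, so the book is on the stop. Backing off and checking.

{"name": "send_rows", "arguments": {
  "moves": [
    {"x": -0.3,"y": 0,"z": 0,"rx": 0,"ry": 0,"rz": 0,"hand": -0.6},
    {"x": -0.6,"y": 0,"z": 0,"rx": 0,"ry": 0,"rz": 0,"hand": -0.6},
    {"x": -1,"y": 0,"z": 0,"rx": 0,"ry": 0,"rz": 0,"hand": -0.6},
    {"x": 0,"y": 0,"z": -1,"rx": 0,"ry": 0,"rz": 0,"hand": -0.6},
    {"x": 0,"y": 0,"z": -1,"rx": 0,"ry": 0,"rz": 0,"hand": -0.6},
    {"x": 0,"y": 0,"z": -1,"rx": 0,"ry": 0,"rz": 0,"hand": -0.6},
    {"x": 0,"y": 0,"z": -1,"rx": 0,"ry": 0,"rz": 0,"hand": -0.6},
    {"x": 0,"y": 0,"z": -1,"rx": 0,"ry": 0,"rz": 0,"hand": -0.6}
  ]
}}

```text
time_s: 8.25
position: [0.5035, 0.0315, 0.1705]
tcp_rot: [[0.984, 0.179, 0.003], [0.179, -0.984, 0.001], [0.003, -0.0, -1.0]]
force: [0.3, 0.2, -0.3]
grip_width: 0.0701
grip_force: 0.0
```

{"name": "send_rows", "arguments": {
  "moves": [
    {"x": 0,"y": 0,"z": -1,"rx": 0,"ry": 0,"rz": 0,"hand": -0.6},
    {"x": 0,"y": 0,"z": -1,"rx": 0,"ry": 0,"rz": 0,"hand": -0.6},
    {"x": 0,"y": 0,"z": -1,"rx": 0,"ry": 0,"rz": 0,"hand": -0.6},
    {"x": 0,"y": 0,"z": 0,"rx": 0,"ry": 0,"rz": 0,"hand": -0.6}
  ]
}}

```text
time_s: 8.65
position: [0.5059, 0.0321, 0.2633]
tcp_rot: [[0.984, 0.178, 0.011], [0.178, -0.984, 0.001], [0.011, 0.001, -1.0]]
force: [0.8, -0.5, 0.9]
grip_width: 0.0704
grip_force: 0.0
```

```bash
python3 - <<'E'
from h import *
import pickle
c=cap('wrist','w5.png'); s=cap('scene','s5.png'); pickle.dump((c,s),open('5.pkl','wb'))
print(get_obs()['force'])
cv2.imwrite('pics/v5.png',np.hstack([cv2.imread('pics/w5.png')[:,:420],cv2.imread('pics/s5.png')[140:268,190:315].repeat(3,0).repeat(3,1)]))
E
```

```text
[ 0.40873843  0.48953631 -0.78278669]
```

View pics/v5.png

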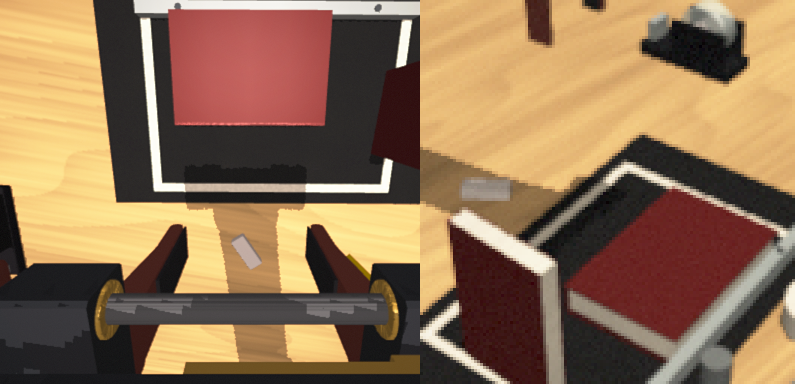

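The wrist view shows the fore edge at (168,9)–(332,11), against the strip face, and the spine at (175,125)–(325,125). The paperback still stands. A quick numeric check before handing in.

```bash
python3 - <<'E'
from h import *
import pickle
c,s=pickle.load(open('5.pkl','rb'))
P=[f(ray(c,*p,.039)) for p in[(168,9),(332,11),(325,125),(175,125)]];print(P)
print('strip face top', [f(ray(c,*p,.023)) for p in[(160,15),(345,17)]])
if min(P[0][0],P[1][0])>.0965: ticket.job_done(); print('handed in')
E
```

```text
[array([0.1  , 0.129]), array([ 0.099, -0.06 ]), array([-0.029, -0.062]), array([-0.03 ,  0.129])]
strip face top [array([0.098, 0.143]), array([ 0.097, -0.08 ])]
the job is handed in; nothing more can be done
handed in
```

The hardback lies flat in the taped bay with its fore edge flush against the stop strip (about 1 mm by camera), the paperback is still standing, the hand is clear, and the job is handed in; no verdict was shown.

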